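Change over the sample loader's trays

TASK

Change over the sample loader: first push the empty tray, which was left standing out, fully home, and only then hook a fingertip behind the orange lip of the tray with the two amber vials and draw it fully out to its stop, so that the trays are never both out. Work only with the fingertips: do not pinch a lip between the fingers, and let the vials ride standing in their wells without lifting them out. Leave the bottle, tip rack and mixer where they are, and finish clear of everything.

Things in the scene. Friction and masses are not known exactly. Their poses are not given: they have to be found in the camera images.
- loaded_tray (a joint): how far the tray that carries the two amber vials is drawn out of the loader, m: 0 fully home (end stop), 0.13 fully out (end stop). It only slides level, along its lane; stiff runners (about 2.5 N friction plus 8 N per m/s) keep it where it is left. Starts at 0.
- loaded_lane: fixed aluminium rail pair of the tray that carries the two amber vials; origin 12 mm above the bench, under the front face of the tray's lip when the tray is home. x points into the loader (away from the robot), so the tray draws out along its -x; y along the lip, z up. Which of the two lanes is on the left varies; both lanes have the same yaw and lie 130 mm apart.
- loaded_lip (a point): middle of the top edge of the orange lip at the front end of the tray that carries the two amber vials; 50 mm above the bench; moves with the tray. The lip is an upright plate 80 mm wide along the lane's y and 6 mm thick (3 mm each side of this point), 28 mm above the tray's floor. Behind it (lane +x): clear pocket 53 mm long, 90 wide, then a holder, top 40 mm above the bench. In front: bench or 12 mm deck
- empty_tray (a joint): how far the tray that has nothing in it is drawn out of the loader, m: 0 fully home (end stop), 0.13 fully out (end stop). It only slides level, along its lane; stiff runners (about 2.5 N friction plus 8 N per m/s) keep it where it is left. Starts 50 to 120 mm out.
- empty_lane: fixed aluminium rail pair of the tray that has nothing in it; origin 12 mm above the bench, under the front face of the tray's lip when the tray is home. x points into the loader (away from the robot), so the tray draws out along its -x; y along the lip, z up. Which of the two lanes is on the left varies; both lanes have the same yaw and lie 130 mm apart.
- empty_lip (a point): middle of the top edge of the orange lip at the front end of the tray that has nothing in it; 50 mm above the bench; moves with the tray. The lip is an upright plate 80 mm wide along the lane's y and 6 mm thick (3 mm each side of this point), 28 mm above the tray's floor. Behind it (lane +x): clear pocket 53 mm long, 90 wide, then a holder, top 40 mm above the bench. In front: bench or 12 mm deck
- vial0: loose amber glass vial with white cap, 26 mm across, 55 mm tall, standing in the front well (32 mm square, 18 mm deep) of the loaded tray, top 77 mm above the bench; origin at the centre of its underside
- vial1: loose amber glass vial with white cap, 26 mm across, 55 mm tall, standing in the rear well (32 mm square, 18 mm deep) of the loaded tray, top 77 mm above the bench; origin at the centre of its underside
- loader: cream sample loader, fixed: deck 270 x 300 x 12 mm carrying the two lanes, with a block 110 x 300 x 85 mm across its far end, 250 mm behind the home position of the lips. Origin on the bench, midway between the lanes, below the front faces of lips that are home; x points into the loader. The deck's front edge is 20 mm in front of the origin.
- media_bottle: loose amber bottle with blue cap, 66 mm across, 150 mm tall, bystander; origin at the centre of its underside
- tip_rack: loose yellow rack of white pipette tips, 85 x 120 x 55 mm, bystander; origin at the centre of its underside
- mixer: loose yellow vortex mixer, 130 x 130 x 118 mm, bystander; origin at the centre of its underside
Not all that is in view belongs to the job. What is shaped like the vial1 but purple or red is not meant.

How it is judged:
On the way, in this order (a step that is already met when the one before it is completed fails the run):
1. the empty tray is pushed fully home while the loaded one is still home (value of joint empty_tray below 0.008 m and value of joint loaded_tray below 0.015 m), for 0.2 s.
2. the tray with the vials is being drawn by a finger pressing on the back of its lip (value of joint loaded_tray between 0.02 and 0.115 m and value of joint empty_tray below 0.008 m and contact force between the fingers and loaded_tray_c1 above 0.5 N), for 0.1 s.
3. the tray with the vials is drawn fully out (value of joint loaded_tray above 0.122 m and value of joint empty_tray below 0.008 m), for 0.2 s.
At the end, for the whole second after the job is handed in: The loaded tray is within 8 mm of its outer stop and the empty tray within 8 mm of home, both at rest; both vials stand upright (within 0.3 rad) in their own wells; no bystander has moved more than 20 mm (all of step 3 and angle between each of vial0, vial1's own z axis and vertical below 0.3 rad and z of each of vial0, vial1 in the frame of loaded_lip below -0.02 m and x of vial0 in the frame of loaded_lip between 0.068 and 0.088 m and x of vial1 in the frame of loaded_lip between 0.106 and 0.126 m and velocity of joint loaded_tray between -0.01 and 0.01 m/s and velocity of joint empty_tray between -0.01 and 0.01 m/s and linear speed of each of vial0, vial1 below 0.02 m/s and distance of each of media_bottle, tip_rack, mixer from where it was at the start of the episode below 0.02 m); the robot touches nothing.
It fails at once if both trays out at once (loaded one over 15 mm while the empty one is over 15 mm out) (value of joint each of loaded_tray, empty_tray above 0.015 m).
It fails at once if a lip is pinched between the fingers (pressed on its front and back face at once, over 2 N each) ((contact force between the fingers and loaded_tray_c0 above 2 N and contact force between the fingers and loaded_tray_c1 above 2 N) or (contact force between the fingers and empty_tray_c0 above 2 N and contact force between the fingers and empty_tray_c1 above 2 N)).
It fails at once if a vial is lifted or knocked out of its well, or tipped (not (angle between each of vial0, vial1's own z axis and vertical below 0.3 rad and z of each of vial0, vial1 in the frame of loaded_lip below -0.02 m and x of vial0 in the frame of loaded_lip between 0.068 and 0.088 m and x of vial1 in the frame of loaded_lip between 0.106 and 0.126 m)).
It fails at once if a bystander is moved over 20 mm or tipped (distance of any of media_bottle, tip_rack, mixer from where it was at the start of the episode above 0.02 m or angle between any of media_bottle, tip_rack, mixer's own z axis and vertical above 0.3 rad).
It also fails if it takes over 45 s, if anything falls off the work surface, if the arm or the gripper's body presses on something with over 40 N, if the wrist force passes 120 N, or if a joint passes its speed limit or range.

ROBOT

A 7-joint arm with a two-finger parallel gripper is mounted at the origin on the work surface. World frame = base frame: x ahead of the robot, y to its left, z up, the work surface at z = 0. Lengths are in m, angles in rad, forces in N, time in s.
With the tool pointing down it reaches from about 0.4 to 0.9 m from the base axis. Payload 5.5 kg.
Tool frame: the origin (TCP) lies at the very end of the fingers, on their centre line; the grasp point (between the pads) lies 19 mm behind it; z points along the fingers, y is the line along which they close (so a half turn about z gives the same grasp; the last joint's range is limited). The gripper opens to 85 mm and grips with 20 to 120 N. Pads are 22 mm wide; open, the fingers measure 114 mm over their backs; the gripper's body (76 mm by 85 mm) begins 54 mm behind the grasp point. The pads swing forward as they close: fully open they stand 13 mm farther back than shut.
Start: joints at [-0.986, 0.501, -0.427, 1.55, 0.221, 1.138, -0.21], TCP at [0.206, 0.617, 0.231] pointing down, gripper open.
Joint ranges: [-2.88, 2.88], [-0.31, 2.03], [-1.54, 1.56], [0.2, 2.42], [-1.41, 4.55], [0.19, 2.02], [-2.57, 2.57]. Speed limits (rad/s): [2.57, 2.57, 3.14, 3.14, 3.14, 3.14, 3.14].

INTERFACE

Orientations are given as a unit quaternion [w, x, y, z].
In Python, from plant import manip gives the robot as it stands.
- The arm moves only by the tool step_arm, never from a script. Its argument "series" is a list of rows, each a list of 2 entries, a list of its own where there are three numbers: the shift along the tool's x, y, z in m, then the turn, a rotation vector about the tool's x, y, z in rad. A call has exactly 5 rows; each row is the pose to reach, as a shift and turn from the pose commanded when the call began, along the tool's axes at that moment; what a row does not reach only later rows make up. A row lasts 1/8 s, in which the tool goes at most 62.5 mm and 10.7 degrees, less where a joint would pass 70% of its speed; a pose out of reach is approached as far as the arm can. A call with a gripper value outside its range is refused whole. "claw" is the closure in counts, from 0 (fully open) to 255 (shut), set as the call begins (left out, the last holds). The fingers move at their own pace and stop on an object; "squeeze" is the grip in N (left out, the last holds). Time passes only in rows, so rows that repeat a pose let the fingers close, or fill a call up. It gives the time, the measured TCP pose, the force, the opening and the grip force at its end, in the units of the state.
- manip.read_state(): the state, without advancing time (a new reading comes with each control period).
- manip.get_image(name): name is "scene" or "top"; returns the picture (420x560x3 uint8, red, green, blue); there is no depth.
- manip.camera_info(name): a dict with "K" (3x3 intrinsics, pixels), "position" and "rotation" of the camera in the world. Camera axes: x right, y down, z forward; pixel columns grow to the right and rows downward; lengths in m; the calibration is good to about 2 mm. A picture is of the moment at which its call begins. camera_info takes no time and is no camera call.
- manip.close_job(): hands the job in; it is judged then, once.
The state is a dict: "time": time; "joint_positions": joint angles; "dq": joint speeds; "effort": joint torques, N m; "tcp_pos": TCP position; "orientation": TCP orientation; "contact_force": force on the tool from outside, world axes, zero at the start; "ft_torque": the same for the moment, N m; "gripper_width": finger opening in m; "grip_force": force on a finger pad.
Only numpy, scipy, OpenCV 4.12 (cv2) and the standard library are available. Lean on these libraries where they do the work, as an engineer would, in place of code of your own. Each camera call takes 0.05 s, during which the arm holds its last target. There are 200 camera calls.

## Working session

There is one attempt and no reset: what is moved stays moved. The work goes in short steps, Python scripts to look and compute and a tool call to move; the robot and the scene stay as the last step left them, time stands still between calls to the robot, and variables do not carry over. Pictures are saved under pics/ and viewed, at most 10 in all, crops included, and the job is handed in when it is done.

Besides the shell and the picture viewer there is one more tool, called after "Call:" in YAML: its name, and indented under it one key for each argument. step_arm: Moves the arm, as the interface text tells. Its arguments: {"type":"object","properties":{"series":{"type":"array"},"claw":{"type":"number"},"squeeze":{"type":"number"}},"required":["series"]}

```bash
mkdir -p pics; python3 - <<'E'
from plant import manip
import cv2,json
for n in("scene","top"):
    cv2.imwrite(f"pics/{n}0.png",manip.get_image(n)[:,:,::-1])
    c=manip.camera_info(n);print(n,{k:(v.tolist() if hasattr(v,'tolist') else v) for k,v in c.items()})
s=manip.read_state();print(s)
E
```

```text
scene {'K': [[383.0176495655707, 0.0, 278.79354008116024], [0.0, 383.0176495655707, 211.59425099934447], [0.0, 0.0, 1.0]], 'position': [0.99142928675955, 0.5763255821666106, 0.5541173096877589], 'rotation': [-0.1328174302622686, 0.2501857094229459, 0.8448254015212635, -0.453912636928628]}
top {'K': [[406.74981581554306, 0.0, 277.5288534750222], [0.0, 406.74981581554306, 207.21182054870707], [0.0, 0.0, 1.0]], 'position': [0.525931988086856, -0.01784561251540894, 1.0168562991428314], 'rotation': [-0.012765699596663108, 0.7166415084567364, -0.6969222155932072, 0.02369410651019681]}
{'time': 0.1, 'joint_positions': array([-0.98579612,  0.50176831, -0.42682488,  1.5513477 ,  0.22077915,
        1.1383027 , -0.21030995]), 'dq': array([-0.00260201, -0.00209823,  0.00040587, -0.00347435, -0.0024525 ,
       -0.00019433,  0.00012758]), 'effort': array([-1.15868470e-02, -5.70814133e+01, -5.83848551e+00, -2.81752968e+01,
        1.06121809e-02,  5.45201066e-03,  1.63490665e-05]), 'tcp_pos': array([0.20539947, 0.61602943, 0.23035475]), 'orientation': array([-1.86726796e-04,  1.60184317e-01,  9.87086722e-01, -8.67871606e-04]), 'contact_force': array([ 0.44362636, -0.26298718, -0.22258201]), 'ft_torque': array([0.01472756, 0.01711083, 0.02961549]), 'grip_force': 0.0, 'gripper_width': 0.08558814349476396}
```

View pics/scene0.png

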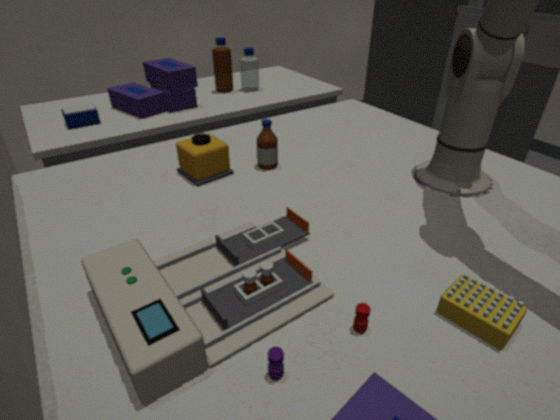

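View pics/top0.png

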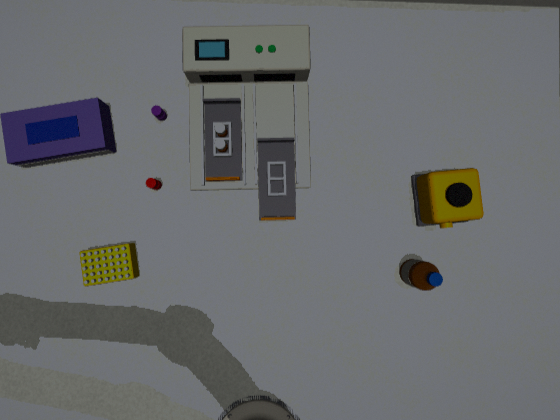

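The top view shows the loaded tray (two white-capped amber vials at about (221,138)) in the left lane, with its lip at (223,179). The empty tray is in the right lane, standing out, with its lip at (277,218). The purple (159,113) and red (153,184) vials stand loose on the bench and are decoys. I'll measure the lips and confirm in one crop.

```bash
cat >h.py <<'E'
from plant import manip
import cv2,numpy as np
from scipy.spatial.transform import Rotation as R
def ray(n,uv,z):
    c=manip.camera_info(n);q=np.array(c['rotation'])
    M=R.from_quat(q[[1,2,3,0]]).as_matrix() if q.shape==(4,) else q
    d=np.c_[np.atleast_2d(uv),np.ones(len(np.atleast_2d(uv)))]@np.linalg.inv(c['K']).T@M.T
    p=np.array(c['position']);return p+d*((z-p[2])/d[:,2:])
def lips(img):
    h=cv2.cvtColor(img,cv2.COLOR_RGB2HSV)
    m=cv2.inRange(h,(4,150,90),(17,255,255))
    k,l,s,ce=cv2.connectedComponentsWithStats(m)
    out=[]
    for i in range(1,k):
        if s[i,4]>25:
            ys,xs=np.where(l==i);out.append((s[i],ce[i],cv2.minAreaRect(np.c_[xs,ys].astype(np.float32))))
    return out
E
python3 - <<'E'
from h import *
im=manip.get_image("top")
for s,c,r in lips(im):print(s,c.round(1),r,ray("top",c,.05).round(4))
# deck edges / tray edges for yaw: loader block top corners at z=.085, lane lines
cv2.imwrite("pics/c1.png",cv2.resize(im[70:235,175:325],None,fx=3.6,fy=3.6,interpolation=cv2.INTER_CUBIC)[:,:,::-1])
E
```

```text
[206 177  33   3  84] [221.1 178. ] ((222.0, 178.0), (2.0, 32.0), 90.0) [[0.642  0.1043 0.05  ]]
[263 217  32   3  52] [280.3 218.2] ((278.5, 218.0), (2.0, 31.0), 90.0) [[ 0.55   -0.0393  0.05  ]]
```

View pics/c1.png

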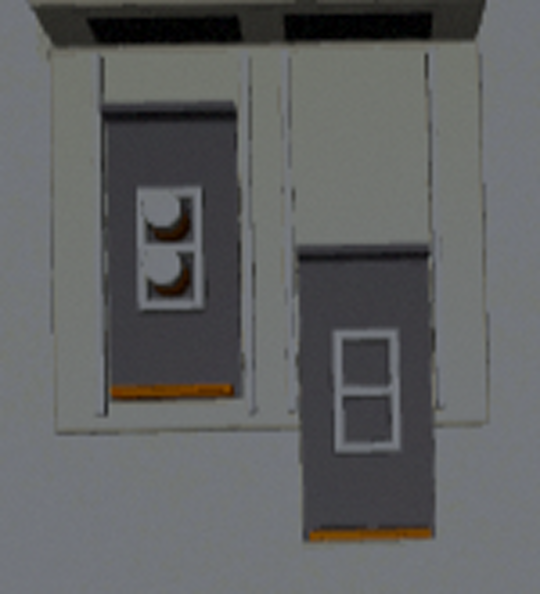

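The crop confirms it. In crop pixels, the loaded lip with the two amber vials behind it runs (110,390)-(233,389), and the bare empty tray's lip runs (305,536)-(433,533). The deck's front edge runs (58,432)-(488,424).

```bash
python3 - <<'E'
from h import *
f=lambda a,z:ray("top",np.array(a)/3.6+[175-.4,70-.4],z).round(4)
L=f([(110,390),(233,389)],.05);E=f([(305,536),(433,533)],.05)
D=f([(58,432),(488,424)],.012);S=f([(53,50),(58,432),(481,50),(488,424)],.012)
for n,a in(("L",L),("E",E),("D",D),("Sl",S[:2]),("Sr",S[2:])):
    d=a[0]-a[1];print(n,a.tolist(),a.mean(0).round(4),"len",np.hypot(*d[:2]).round(4),np.degrees(np.arctan2(d[1],d[0])).round(2))
s=manip.read_state();q=s['orientation'];M=R.from_quat(q[[1,2,3,0]]).as_matrix();print(M.round(3))
E
```

```text
L [[0.641, 0.1422, 0.05], [0.644, 0.061, 0.05]] [0.6425 0.1016 0.05  ] len 0.0813 92.12
E [[0.548, 0.0104, 0.05], [0.5523, -0.0741, 0.05]] [ 0.5502 -0.0319  0.05  ] len 0.0846 92.91
D [[0.6155, 0.183, 0.012], [0.6296, -0.1123, 0.012]] [0.6226 0.0354 0.012 ] len 0.2956 92.73
Sl [[0.8819, 0.1967, 0.012], [0.6155, 0.183, 0.012]] [0.7487 0.1899 0.012 ] len 0.2668 2.94
Sr [[0.8918, -0.1013, 0.012], [0.6296, -0.1123, 0.012]] [ 0.7607 -0.1068  0.012 ] len 0.2624 2.4
[[-0.949  0.316 -0.001]
 [ 0.316  0.949 -0.001]
 [ 0.    -0.001 -1.   ]]
```

Call:
step_arm:
  series:
    - [[-0.035,-0.038,0],[0,0,-0.073]]
    - [[-0.074,-0.08,0],[0,0,-0.147]]
    - [[-0.113,-0.122,0],[0,0,-0.22]]
    - [[-0.152,-0.164,0],[0,0,-0.293]]
    - [[-0.19,-0.206,0],[0,0,-0.366]]
  claw: 255
  squeeze: 40

```text
time: 0.78
tcp_pos: [0.3213, 0.3591, 0.2311]
orientation: [0.0, -0.023, 1.0, -0.0]
contact_force: [-0.3, 0.3, 0.4]
gripper_width: -0.0002
grip_force: 0.0
```

Call:
step_arm:
  series:
    - [[-0.022,-0.055,0],[0,0,0]]
    - [[-0.044,-0.11,0],[0,0,0]]
    - [[-0.066,-0.165,0],[0,0,0]]
    - [[-0.088,-0.22,0],[0,0,0]]
    - [[-0.11,-0.275,0.0],[0,0,0]]

```text
time: 1.4
tcp_pos: [0.4432, 0.0894, 0.2315]
orientation: [0.0, -0.022, 1.0, 0.0]
contact_force: [1.1, 0.9, 0.1]
gripper_width: 0.0002
grip_force: 0.0
```

Call:
step_arm:
  series:
    - [[-0.017,-0.042,0.02],[0,0,0]]
    - [[-0.035,-0.085,0.04],[0,0,0]]
    - [[-0.051,-0.127,0.07],[0,0,0]]
    - [[-0.051,-0.127,0.12],[0,0,0]]
    - [[-0.051,-0.127,0.17],[0,0,0]]

```text
time: 2.02
tcp_pos: [0.4997, -0.0342, 0.0601]
orientation: [0.001, -0.021, 1.0, -0.0]
contact_force: [-0.0, 0.2, 0.1]
gripper_width: 0.0001
grip_force: 0.0
```

Call:
step_arm:
  series:
    - [[0,0,0.03],[0,0,0]]
    - [[-0.01,0,0.03],[0,0,0]]
    - [[-0.025,0,0.03],[0,0,0]]
    - [[-0.04,0,0.03],[0,0,0]]
    - [[-0.055,0,0.03],[0,0,0]]

```text
time: 2.65
tcp_pos: [0.5555, -0.0308, 0.0324]
orientation: [0.0, -0.022, 1.0, -0.0]
contact_force: [-2.6, 0.2, 2.0]
gripper_width: 0.0003
grip_force: 1.7
```

Call:
step_arm:
  series:
    - [[-0.014,0,0],[0,0,0]]
    - [[-0.028,0,0],[0,0,0]]
    - [[-0.042,0,0],[0,0,0]]
    - [[-0.056,0,0],[0,0,0]]
    - [[-0.065,0,0],[0,0,0]]

```text
time: 3.28
tcp_pos: [0.6201, -0.0278, 0.0311]
orientation: [0.0, -0.022, 1.0, 0.0]
contact_force: [-3.0, 0.8, 1.9]
gripper_width: -0.0005
grip_force: 1.5
```

Pushing as expected at about 3 N. Next I'll creep in to the stop.

Call:
step_arm:
  series:
    - [[-0.004,0,0],[0,0,0]]
    - [[-0.008,0,0],[0,0,0]]
    - [[-0.012,0,0],[0,0,0]]
    - [[-0.014,0,0],[0,0,0]]
    - [[-0.016,0,0],[0,0,0]]

```text
time: 3.9
tcp_pos: [0.6336, -0.0272, 0.0311]
orientation: [-0.002, -0.022, 1.0, 0.0]
contact_force: [-9.6, 0.9, 6.5]
gripper_width: -0.0003
grip_force: 4.6
```

Call:
step_arm:
  series:
    - [[-0.002,0,0],[0,0,0]]
    - [[-0.003,0,0],[0,0,0]]
    - [[-0.003,0,0],[0,0,0]]
    - [[-0.003,0,0],[0,0,0]]
    - [[0.03,0,0],[0,0,0]]

```text
time: 4.53
tcp_pos: [0.6075, -0.0288, 0.0319]
orientation: [0.002, -0.022, 1.0, -0.0]
contact_force: [0.1, -0.3, 1.0]
gripper_width: -0.0004
grip_force: 0.0
```

Call:
step_arm:
  series:
    - [[0.01,0,-0.04],[0,0,0]]
    - [[0.01,0,-0.09],[0,0,0]]
    - [[-0.01,0.03,-0.11],[0,0,0]]
    - [[-0.04,0.075,-0.11],[0,0,0]]
    - [[-0.071,0.12,-0.11],[0,0,0]]

```text
time: 5.15
tcp_pos: [0.6734, 0.0946, 0.1431]
orientation: [0.002, -0.021, 1.0, -0.0]
contact_force: [0.6, -0.1, -0.5]
gripper_width: -0.0004
grip_force: 0.0
```

```bash
python3 - <<'E'
from h import *
im=manip.get_image("scene");print(manip.read_state()['tcp_pos'])
cv2.imwrite("pics/s2.png",cv2.resize(im[160:360,60:360],None,fx=2.6,fy=2.6,interpolation=cv2.INTER_CUBIC)[:,:,::-1])
E
```

```text
[0.67589304 0.10542076 0.14291763]
```

View pics/s2.png

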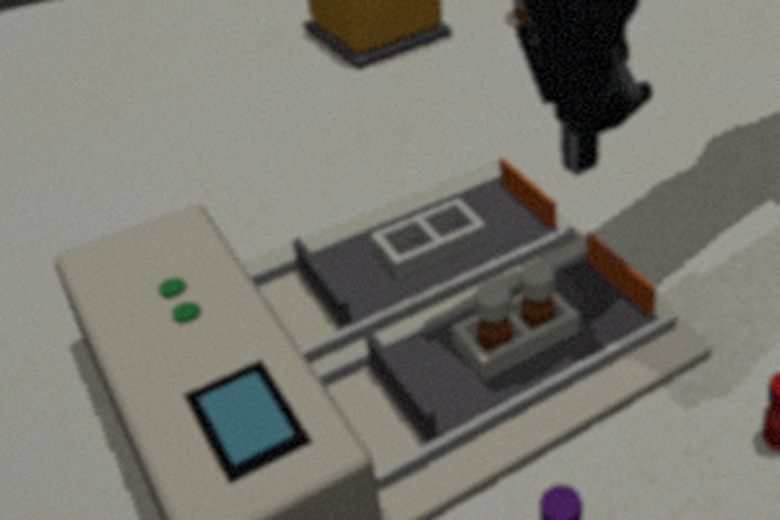

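Both trays are home: the lips line up at crop (528,190) and (622,272), and the vials stand in their wells at (493,315) and (538,292). The fingers hang above the loaded tray's pocket, so I'll descend into it.

Call:
step_arm:
  series:
    - [[0.005,-0.002,0.02],[0,0,0]]
    - [[0.005,-0.002,0.045],[0,0,0]]
    - [[0.005,-0.002,0.07],[0,0,0]]
    - [[0.005,-0.002,0.09],[0,0,0]]
    - [[0.005,-0.002,0.108],[0,0,0]]

```text
time: 5.82
tcp_pos: [0.6664, 0.0919, 0.0326]
orientation: [0.001, -0.022, 1.0, -0.0]
contact_force: [-0.2, 0.3, -0.1]
gripper_width: 0.0001
grip_force: 0.0
```

Call:
step_arm:
  series:
    - [[0.002,0.009,0],[0,0,0]]
    - [[0.006,0.009,0],[0,0,0]]
    - [[0.012,0.009,0],[0,0,0]]
    - [[0.02,0.009,0],[0,0,0]]
    - [[0.029,0.009,0],[0,0,0]]

```text
time: 6.45
tcp_pos: [0.6374, 0.1003, 0.0345]
orientation: [0.002, -0.022, 1.0, 0.0]
contact_force: [3.2, 1.9, 2.0]
gripper_width: -0.0003
grip_force: 1.6
```

Call:
step_arm:
  series:
    - [[0.009,0,0],[0,0,0]]
    - [[0.018,0,0],[0,0,0]]
    - [[0.027,0,0],[0,0,0]]
    - [[0.036,0,0],[0,0,0]]
    - [[0.045,0,0],[0,0,0]]

```text
time: 7.08
tcp_pos: [0.5909, 0.0974, 0.0332]
orientation: [-0.0, -0.022, 1.0, -0.0]
contact_force: [2.4, -0.1, 2.1]
gripper_width: -0.0001
grip_force: 1.5
```

The tray follows, at about 2.5 to 3 N. The stop is expected near TCP x of 0.526.

Call:
step_arm:
  series:
    - [[0.01,0,0],[0,0,0]]
    - [[0.02,0,0],[0,0,0]]
    - [[0.03,0,0],[0,0,0]]
    - [[0.04,0,0],[0,0,0]]
    - [[0.05,0,0],[0,0,0]]

```text
time: 7.7
tcp_pos: [0.5407, 0.0953, 0.0331]
orientation: [-0.0, -0.022, 1.0, -0.0]
contact_force: [4.0, -2.7, 0.8]
gripper_width: 0.0001
grip_force: 1.6
```

Call:
step_arm:
  series:
    - [[0.005,0,0],[0,0,0]]
    - [[0.009,0,0],[0,0,0]]
    - [[0.013,0,0],[0,0,0]]
    - [[0.016,0,0],[0,0,0]]
    - [[0.018,0,0],[0,0,0]]

```text
time: 8.32
tcp_pos: [0.5252, 0.0952, 0.0335]
orientation: [0.002, -0.022, 1.0, 0.0]
contact_force: [8.2, -0.1, -5.5]
gripper_width: 0.0001
grip_force: 4.2
```

Call:
step_arm:
  series:
    - [[0.002,0,0],[0,0,0]]
    - [[0.003,0,0],[0,0,0]]
    - [[0.003,0,0],[0,0,0]]
    - [[-0.008,0,0],[0,0,0]]
    - [[-0.013,0,0],[0,0,0]]

```text
time: 8.95
tcp_pos: [0.5361, 0.0958, 0.033]
orientation: [-0.001, -0.022, 1.0, 0.0]
contact_force: [0.2, -0.4, -0.3]
gripper_width: -0.0
grip_force: 0.0
```

Call:
step_arm:
  series:
    - [[0,0,-0.005],[0,0,0]]
    - [[0,0,-0.03],[0,0,0]]
    - [[0,0,-0.08],[0,0,0]]
    - [[0,0,-0.13],[0,0,0]]
    - [[0.06,0,-0.15],[0,0,0]]

```text
time: 9.57
tcp_pos: [0.4816, 0.0937, 0.1869]
orientation: [0.004, -0.022, 1.0, 0.001]
contact_force: [-0.4, 0.9, 0.2]
gripper_width: -0.0001
grip_force: 0.0
```

Call:
step_arm:
  series:
    - [[0.03,0.05,0],[0,0,0]]
    - [[0.03,0.1,0],[0,0,0]]
    - [[0.03,0.15,0],[0,0,0]]
    - [[0.03,0.18,0],[0,0,0]]
    - [[0.03,0.18,0],[0,0,0]]

```text
time: 10.2
tcp_pos: [0.4378, 0.2741, 0.1832]
orientation: [-0.0, -0.025, 1.0, 0.0]
contact_force: [0.5, -0.1, -0.7]
gripper_width: 0.0001
grip_force: 0.0
```

```bash
python3 - <<'E'
from h import *
im=manip.get_image("top");print(manip.read_state()['tcp_pos'])
for s,c,r in lips(im):print(s,c.round(1),ray("top",c,.05).round(4))
cv2.imwrite("pics/t3.png",cv2.resize(im[20:300,100:500],None,fx=2,fy=2)[:,:,::-1])
E
```

```text
[0.43830773 0.27194689 0.18292742]
[260 176  33   3  80] [274.7 176.9] [[ 0.6484 -0.0233  0.05  ]]
[207 232  26   2  32] [217.8 232.8] [[0.5115 0.1075 0.05  ]]
```

View pics/t3.png

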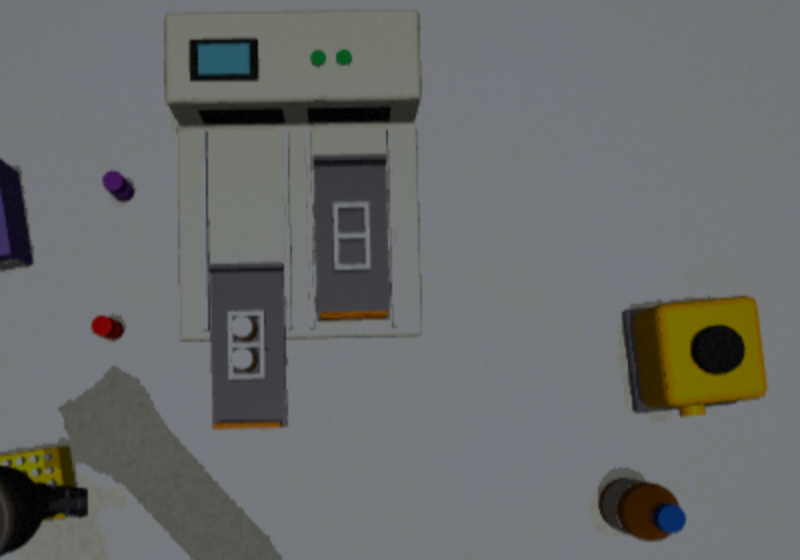

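The picture shows the loaded tray out, with its lip at crop (247,425), a shift of about 130 mm. Both vials stand in their wells, the empty tray is home with its lip at (352,315), and the arm is clear above the rack.

```bash
python3 -c "
from plant import manip
print(manip.close_job())"
```

```text
the job is handed in; nothing more can be done
None
```

The empty tray was pushed fully home first, then the loaded tray was drawn out about 130 mm to its stop with both vials standing in their wells, and the job was handed in with the arm clear; the hand-in returned no verdict.

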